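# Flip the ratchet and tighten the dough sheeter's foot bolt

### The arm

A 7-joint arm with a two-finger parallel gripper is mounted at the origin on the work surface. World frame = base frame: x ahead of the robot, y to its left, z up, the work surface at z = 0. Lengths are in mm, angles in rad, forces in N, time in s.
With the tool pointing down it reaches from about 400 to 875 mm from the base axis. Payload 4.4 kg.
Tool frame: the origin (TCP) lies at the very end of the fingers, on their centre line; the grasp point (between the pads) lies 19 mm behind it; z points along the fingers, x is the direction in which the jaws open and shut, and the axes are right-handed (so a half turn about z gives the same grasp; the last joint's range is limited). The gripper opens to 85 mm and grips with 20 to 120 N. Pads are 22 mm wide; open, the fingers measure 114 mm over their backs; the gripper's body (76 mm by 85 mm) begins 54 mm behind the grasp point. The pads swing forward as they close: fully open they stand 13 mm farther back than shut.
Start: joints at [1.103, 0.628, 0.038, 1.517, -0.027, 0.996, -0.02], TCP at [254.227, -598.236, 231.313] pointing down, gripper open.
Joint ranges: [-3.06, 3.06], [-0.37, 2.12], [-1.25, 1.32], [0.18, 2.47], [-1.1, 4.24], [0.23, 1.98], [-2.94, 2.94]. Speed limits (rad/s): [2.57, 2.57, 3.14, 3.14, 3.14, 3.14, 3.14].

### API

Orientations are given as [roll, pitch, yaw] about the fixed x, y, z axes, in that order (R = Rz(yaw) Ry(pitch) Rx(roll)).
In Python, from cell import ctrl, get_image, job, models gives the robot as it stands.
- The arm moves only by the tool move_arm, never from a script. Its argument "moves" is a list that holds one entry, the list of rows, each a list of 6 numbers: the shift along the tool's x, y, z in m, then the turn, a rotation vector about the tool's x, y, z in rad. A call has 1 to 20 rows; each row is the pose to reach, as a shift and turn from the pose commanded when the call began, along the tool's axes at that moment; what a row does not reach only later rows make up. A row lasts 1/8 s, in which the tool goes at most 62.5 mm and 10.7 degrees, less where a joint would pass 70% of its speed; a pose out of reach is approached as far as the arm can. A call with a gripper value outside its range is refused whole. "jaw" is the opening, from 0 (shut) to 1 (fully open), set as the call begins (left out, the last holds). The fingers move at their own pace and stop on an object; the grip force is fixed at half the most. Time passes only in rows, so rows that repeat a pose let the fingers close. It gives the time, the measured TCP pose, the force and the opening at its end, in the units of the state.
- ctrl.read_state(): the state, without advancing time (a new reading comes with each control period).
- get_image(name): name is "scene" or "top"; returns a dict with "color" (400x640x3 uint8, blue, green, red), "fov_y" (degrees; the focal length in pixels is half the picture's height over the tangent of half this angle, whatever the lens; pixels are square), "cx", "cy" (the principal point, pixels), "origin" and "orientation" of the camera in the world. Camera axes: x right, y up, looking along -z (the intrinsics and any distortion apply to the point x, -y, -z); pixel columns grow to the right and rows downward; lengths in mm; the calibration is good to about 2 mm. A picture is of the moment at which its call begins. There is no depth.
- job.finish_job(): hands the job in, once; it reports no verdict.
Trained networks look in the newest picture that a camera, given by its name, has taken for a name from the list of things; names that differ only in an ending like _2 or _b are one class to them, and where a whole thing is asked for, a point or a joint stands for the part that bears it (a point fixed in the world has none). Each returns a list of dicts, best first, with "score" (0 to 1); they miss things now and then, are a little off and sometimes report something else, mostly with a low value. They report only what shows in the picture. A call takes as long as a camera call.
- models.cut_out(camera, thing): "pixels" (400x640 bool, what is visible of it) and "uv" ([column, row] in pixels, amid what is visible of it).
- models.place_of(camera, thing): "uv" ([column, row] in pixels: a listed point, or the origin of a listed thing).
The state is a dict: "clock": time; "qpos": joint angles; "qd": joint speeds; "tau": joint torques, N m; "eef_pos": TCP position; "tool_rot": TCP orientation; "force": force on the tool from outside, world axes, zero at the start; "torque": the same for the moment, N m; "width": finger opening in mm.
Only numpy, scipy, OpenCV 4.12 (cv2) and the standard library are available. Lean on these libraries where they do the work, as an engineer would, in place of code of your own. Each camera call takes 0.05 s, during which the arm holds its last target.

### The job

One foot bolt of the dough sheeter has worked loose; the ratchet is sitting on it with its direction lever still set to undo. Flip the lever all the way over to tighten, swing the handle back (counter-clockwise seen from above) a good 45 degrees to feel that it clicks back freely without turning the bolt, then pull it round clockwise, with more back-swings if you need them, until the bolt stops tight. Leave the ratchet on the bolt with the lever still at tighten, do not undo the bolt any further, and do not disturb the other things on the board.

Things in the scene. Friction and masses are not known exactly. Their poses are not given: they have to be found in the camera images.
- sheeter: Hand-cranked dough sheeter of aluminium and steel, screwed to the board, turned up to 17 degrees either way about the vertical. Origin: on the upright axis of its loose corner bolt, at the board's surface (z = 0). Base plate 13 mm thick, in this frame x -30 to 170 mm, y -35 to 360 mm, with a hex bolt at each corner; three are tight, the one at the origin carries a socket and the ratchet.
- roller_frame (a point): Middle of the sheeter's roller frame, at the board's level. The frame, two upright cheeks with the rollers between, is 115 mm deep (the sheeter's x), 218 mm wide (y) and 148 mm high; the crank stands out a further 80 mm at its +y end. Its near cheek is 119 mm from the loose bolt's axis.
- bolt (a joint): Turn of the loose bolt with its steel socket (27 mm across, 18 to 55 mm above the board), rad, growing as it turns clockwise seen from above. 1.2 = tight, at a firm stop. It starts somewhere between -0.35 and 0, that is 69 to 89 degrees short of tight. Turning it takes 1.5 N m (9 N at the handle's grip) either way.
- ratchet (a joint): Swing of the ratchet handle about the bolt's axis, rad, growing clockwise seen from above. 0 = handle along the sheeter's -x axis; 1.65 = handle up against the roller frame (a gripper has easy room to about 0.9); -1.9 = back limit. Starts at 0.15 to 0.6, too little easy room ahead to finish without swinging back. Free swing takes about 0.2 N m (1 to 2 N at the grip).
- ratchet_head (a point): Middle of the top of the ratchet's round steel head (49 mm across, 55 to 78 mm above the board), on the bolt's axis. Inside is an 18-tooth wheel: a click every 20 degrees, so up to 20 degrees of swing pass before it bites. Lever at tighten: clockwise swing turns the bolt, counter-clockwise clicks free. Lever at undo: the other way round. Lever midway: it may drive neither way.
- handle_grip (a point): Point on the centre line of the ratchet's level handle, 165 mm out from the bolt's axis, 66 mm above the board: a good place to take hold. Neck 15 mm thick from 40 to 104 mm out; darker round steel grip, 23 to 27 mm thick, from 104 to 236 mm out, its underside 53 mm above the board.
- lever_pivot (a point): Upright axis of the direction lever, 28 mm from the bolt's axis towards the handle; point at 86 mm above the board.
- lever_tip (a point): Tip of the direction lever, a small dark steel thumb lever on top of the ratchet's head. The point is on its centre line, 34 mm out from its pivot (40 mm to the very end), 86 mm above the board. The lever is 7 mm wide, 11 mm at its round tip, and stands from 80 to 91 mm above the board; the head and neck beneath reach up to 78 mm at most.
- lever (a joint): Angle of the direction lever, rad: 0 = undo (it starts within 0.06 of it), tip 26 degrees to the clockwise side of the handle's line; 0.9 = tighten, tip 26 degrees to the counter-clockwise side. Grows counter-clockwise seen from above, with a stop at each end; it stays where it is left. 2 to 3 N sideways at the tip moves it. Pushed on past its stop it carries the handle with it.
- socket_rim (a point): Mark on the rim of the socket, 13.5 mm from the bolt's axis and 35 mm above the board; it goes round with the bolt.
- egg_cup: White ceramic egg cup, 48 mm across, 64 mm high, standing on the board in front of the roller frame. Origin at the middle of its foot. Leave alone.
- tin: Lidded tin of brushed aluminium, 90 mm across, 95 mm high with its lid's knob, standing beside the base plate. Origin at the middle of its underside. Leave alone.
- socket_a: Spare steel socket, 23 mm across, 36 mm high, standing on the base plate. Origin under its middle. Leave alone.
- socket_b: Spare steel socket, 31 mm across, 38 mm high, standing on the base plate. Origin under its middle. Leave alone.
- divider: Stainless dough divider: blade 95 x 145 mm with a round handle 25 mm thick along one edge, lying on the rolling mat (3 mm thick, 380 x 270 mm). Leave alone.
- brush: Wooden pastry brush 200 mm long lying on the rolling mat. Leave alone.

How it is judged:
By the outcome, as a careful person would: the job done as asked, in the order asked, and still so for the second after the job is handed in, with the robot touching nothing.
It also fails if it takes over 64 s, if anything falls off the work surface, if the arm or the gripper's body presses on something with over 40 N, if the wrist force passes 120 N, or if a joint passes its speed limit or range.

## Working session

There is one attempt and no reset: what is moved stays moved. The work goes in short steps, Python scripts to look and compute and a tool call to move; the robot and the scene stay as the last step left them, time stands still between calls to the robot, and variables do not carry over. Pictures are saved under pics/ and viewed, and the job is handed in when it is done.

Besides the shell and the picture viewer there is one more tool, called after "Request:" as name(argument=value, ...), one argument or row to a line, values as JSON. move_arm: Moves the arm, as the interface text tells. Its arguments: {"type":"object","properties":{"moves":{"type":"array","items":{"type":"array","items":{"type":"array","items":{"type":"number"}}}},"jaw":{"type":"number"}},"required":["moves"]}

```bash
mkdir -p pics; ls
cat > h.py <<'E'
import numpy as np,cv2
from cell import ctrl,get_image,job,models
from scipy.spatial.transform import Rotation as R
def save(im,n): cv2.imwrite('pics/'+n+'.png',im['color'])
E
python3 - <<'E'
from h import *
for c in ['scene','top']:
    im=get_image(c); save(im,c+'0'); print({k:v for k,v in im.items() if k!='color'})
    for t in ['ratchet_head','handle_grip','lever_pivot','lever_tip','socket_rim','roller_frame','sheeter','egg_cup','tin','socket_a']:
        print(t,[(np.round(d['uv'],1).tolist(),round(d['score'],2)) for d in models.place_of(c,t)][:3])
print(ctrl.read_state())
E
```

```text
pics
{'fov_y': 48.380878058584194, 'cx': 307.87001549334127, 'cy': 198.96069706165517, 'origin': array([1502.62866996, -181.82097784,  747.11731891]), 'orientation': array([ 0.9357221 , -0.01889677,  1.46279951])}
ratchet_head [([357.2, 216.5], 0.69)]
handle_grip []
lever_pivot [([357.0, 207.4], 0.88), ([353.7, 226.0], 0.58), ([357.4, 213.6], 0.35)]
lever_tip [([369.2, 202.1], 0.64), ([380.9, 275.7], 0.17)]
socket_rim [([354.9, 224.9], 0.52), ([158.9, 234.0], 0.39)]
roller_frame [([447.6, 276.7], 0.84)]
sheeter [([355.6, 239.8], 0.69), ([369.4, 200.4], 0.59)]
egg_cup [([458.9, 222.0], 0.69)]
tin [([299.4, 262.0], 0.71), ([450.5, 274.7], 0.36), ([355.0, 225.7], 0.31)]
socket_a [([368.1, 256.8], 0.66), ([379.3, 275.0], 0.65)]
{'fov_y': 54.67033485248146, 'cx': 320.9588448764773, 'cy': 200.98204783678247, 'origin': array([ 501.93049404,  -96.21101001, 1345.29091945]), 'orientation': array([ 0.07857294,  0.02459638, -1.5811986 ])}
ratchet_head [([285.4, 179.3], 0.77)]
handle_grip [([268.0, 225.5], 0.9)]
lever_pivot [([284.5, 186.1], 0.85)]
lever_tip [([276.7, 191.6], 0.44)]
socket_rim [(
[... 247 characters left out ...]
.6], 0.45), ([286.4, 154.4], 0.41)]
{'clock': 1.1, 'qpos': array([ 1.10320625,  0.62839906,  0.03852337,  1.51738573, -0.0270162 ,
        0.99629453, -0.01998746]), 'qd': array([ 0.00062277,  0.00100886, -0.00087519, -0.00011709,  0.00093224,
       -0.00056762,  0.00036888]), 'tau': array([ 6.42113196e-05, -5.63286960e+01,  1.22579411e+00, -1.93780410e+01,
        1.09055676e-02,  1.58847226e-03,  1.21021657e-05]), 'eef_pos': array([ 254.21967156, -598.25025576,  231.31902971]), 'tool_rot': array([-3.14155557e+00, -3.14870696e-05, -1.16904610e+00]), 'force': array([-0.08289961,  0.17104899,  0.22072205]), 'torque': array([ 0.00560546, -0.02306134,  0.03308097]), 'width': 85.55248066995686}
```

View pics/scene0.png

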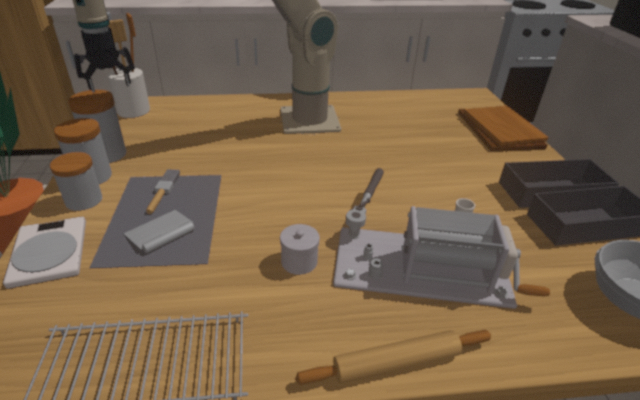

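View pics/top0.png

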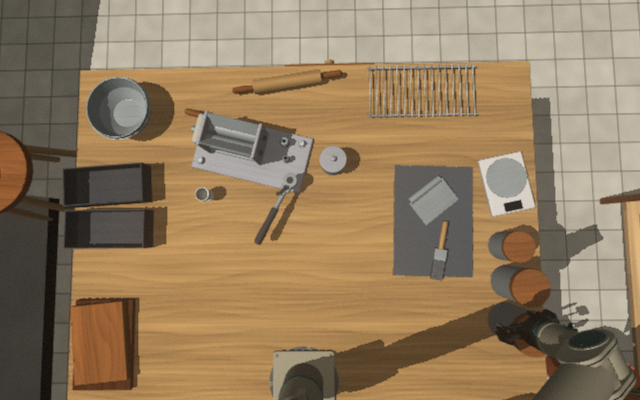

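Run:
```python
import cv2
a=cv2.imread('pics/top0.png')[120:270,180:360]
cv2.imwrite('pics/topz.png',cv2.resize(a,None,fx=4,fy=4,interpolation=cv2.INTER_CUBIC))
a=cv2.imread('pics/scene0.png')[160:290,270:470]
cv2.imwrite('pics/scz.png',cv2.resize(a,None,fx=4,fy=4,interpolation=cv2.INTER_CUBIC))
```

```text
(no output)
```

View pics/topz.png

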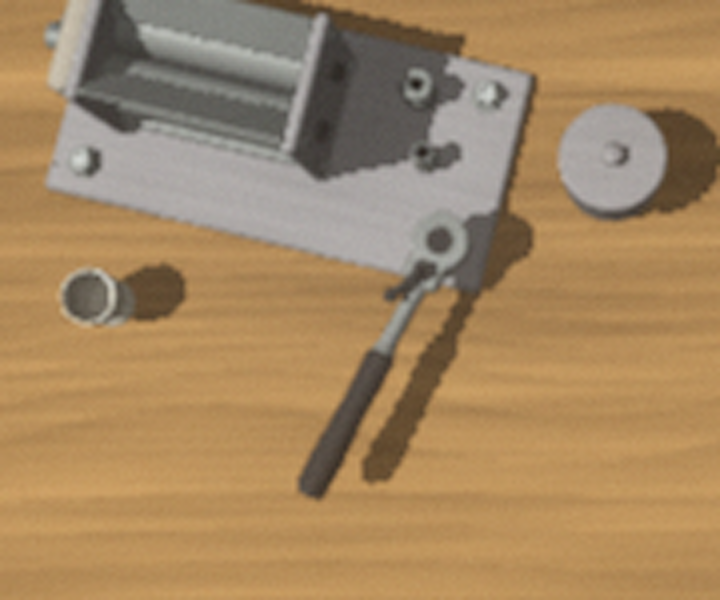

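View pics/scz.png

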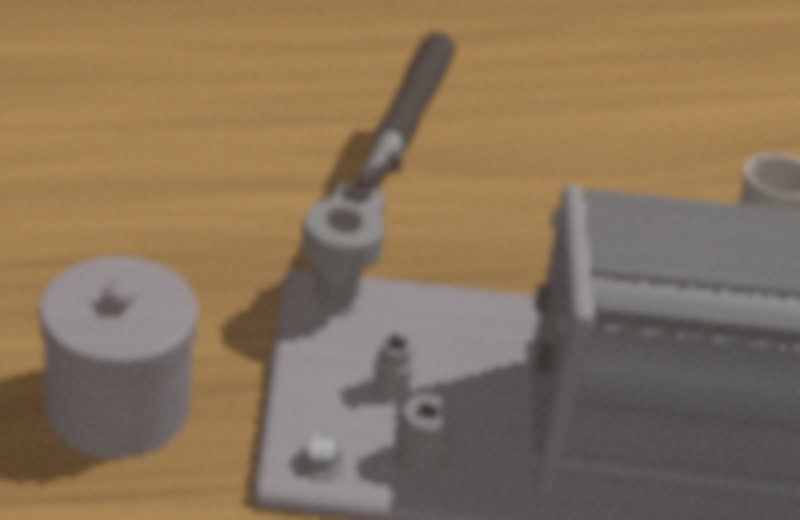

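```bash
cat >> h.py <<'E'
CAM={'scene':dict(f=200/np.tan(np.radians(48.380878058584194/2)),c=(307.87,198.96),o=np.array([1502.62866996,-181.82097784,747.11731891]),r=[0.9357221,-0.01889677,1.46279951]),
'top':dict(f=200/np.tan(np.radians(54.67033485248146/2)),c=(320.959,200.982),o=np.array([501.93049404,-96.21101001,1345.29091945]),r=[0.07857294,0.02459638,-1.5811986])}
def ray(c,uv):
    k=CAM[c]; d=np.array([(uv[0]-k['c'][0])/k['f'],-(uv[1]-k['c'][1])/k['f'],-1.]); return R.from_euler('xyz',k['r']).as_matrix()@d
def atz(c,uv,z):
    d=ray(c,uv);o=CAM[c]['o']; return o+d*(z-o[2])/d[2]
def proj(c,p):
    k=CAM[c]; q=R.from_euler('xyz',k['r']).as_matrix().T@(np.array(p,float)-k['o']); return np.array([k['c'][0]+k['f']*q[0]/-q[2],k['c'][1]-k['f']*q[1]/-q[2]])
E
python3 - <<'E'
from h import *
np.set_printoptions(precision=1,suppress=True)
z=lambda u,v:(180+u/4,120+v/4)
s=lambda u,v:(270+u/4,160+v/4)
print('head top',atz('top',z(440,239),78), 'scene',atz('scene',s(343,221),78))
print('grip end',atz('top',z(313,490),66),'scene',atz('scene',s(437,42),66))
print('grip start',atz('top',z(378,355),66))
print('lever tip end',atz('top',z(390,295),86))
print('plate edge',atz('top',z(50,188),13),atz('top',z(475,290),13))
print('plate edge r',atz('top',z(533,76),13))
print('bolts',[atz('top',z(*p),22) for p in [(83,160),(488,94)]],[atz('scene',s(320,447),22)])
print('egg',atz('top',z(90,297),64)); print('tin',atz('top',z(613,157),90))
print('base',proj('top',[0,0,0]),proj('scene',[0,0,0]))
E
```

```text
head top [673.8  35.6  78. ] scene [676.8  37.1  78. ]
grip end [468.  142.8  66. ] scene [466.2 147.5  66. ]
grip start [579.   88.9  66. ]
lever tip end [627.   76.1  86. ]
plate edge [732.3 385.   13. ] [637.6  12.2  13. ]
plate edge r [825.2 -39.8  13. ]
bolts [array([755. , 353.1,  22. ]), array([807.8,  -0.9,  22. ])] [array([808.3,   2.7,  22. ])]
egg [630.7 331.3  64. ]
tin [ 737.9 -108.1   90. ]
base [303.8 381.2] [309.1 119.6]
```

```bash
cat >> h.py <<'E'
def T(x,y,z,yaw):
    return np.array([x,y,z])/1000., R.from_euler('xyz',[np.pi,0,yaw])
def rows(start,targets):
    p0,r0=T(*start); out=[]
    for t in targets:
        p,r=T(*t); d=r0.inv().apply(p-p0); w=(r0.inv()*r).as_rotvec()
        out.append([round(float(v)+0.0,3) for v in d]+[round(float(v)+0.0,2) for v in w])
    return out
def line(a,b,n): 
    a=np.array(a,float);b=np.array(b,float); return [list(a+(b-a)*i/n) for i in range(1,n+1)]
def arc(a,c,dth,n):
    out=[]
    for i in range(1,n+1):
        th=dth*i/n; v=np.array(a[:2])-c; co,si=np.cos(th),np.sin(th)
        out.append([c[0]+co*v[0]-si*v[1],c[1]+si*v[0]+co*v[1],a[2],a[3]+th])
    return out
E
python3 - <<'E'
from h import *
s=ctrl.read_state(); st=list(s['eef_pos'])+[s['tool_rot'][2]]
B=[651,88,140,np.radians(-52)]
r=rows(st,line(st,[651,88,231,np.radians(-52)],14)+line([651,88,231,np.radians(-52)],B,2)+[B]); print(r)
C=[651,88,83,np.radians(-52)]
print(atz('top',(276.7,191.6),86))
E
```

```text
[[-0.034, -0.045, 0.0, 0.0, 0.0, -0.02], [-0.068, -0.091, 0.0, 0.0, 0.0, -0.04], [-0.102, -0.136, 0.0, 0.0, 0.0, -0.06], [-0.136, -0.181, 0.0, 0.0, 0.0, -0.07], [-0.17, -0.226, 0.0, 0.0, 0.0, -0.09], [-0.204, -0.272, 0.0, 0.0, 0.0, -0.11], [-0.238, -0.317, 0.0, 0.0, 0.0, -0.13], [-0.272, -0.362, 0.0, 0.0, 0.0, -0.15], [-0.306, -0.407, 0.0, 0.0, 0.0, -0.17], [-0.34, -0.453, 0.0, 0.0, 0.0, -0.19], [-0.374, -0.498, 0.0, 0.0, 0.0, -0.21], [-0.408, -0.543, 0.0, 0.0, 0.0, -0.22], [-0.442, -0.588, 0.0, 0.0, 0.0, -0.24], [-0.476, -0.634, 0.0, 0.0, 0.0, -0.26], [-0.476, -0.634, 0.046, 0.0, 0.0, -0.26], [-0.476, -0.634, 0.091, 0.0, 0.0, -0.26], [-0.476, -0.634, 0.091, 0.0, 0.0, -0.26]]
[634.0991356   78.67603897  86.        ]
```

Request:
move_arm(
  moves=[
    [[-0.034, -0.045, 0, 0, 0, -0.02], [-0.068, -0.091, 0, 0, 0, -0.04], [-0.102, -0.136, 0, 0, 0, -0.06], [-0.136, -0.181, 0, 0, 0, -0.07], [-0.17, -0.226, 0, 0, 0, -0.09], [-0.204, -0.272, 0, 0, 0, -0.11], [-0.238, -0.317, 0, 0, 0, -0.13], [-0.272, -0.362, 0, 0, 0, -0.15], [-0.306, -0.407, 0, 0, 0, -0.17], [-0.34, -0.453, 0, 0, 0, -0.19], [-0.374, -0.498, 0, 0, 0, -0.21], [-0.408, -0.543, 0, 0, 0, -0.22], [-0.442, -0.588, 0, 0, 0, -0.24], [-0.476, -0.634, 0, 0, 0, -0.26], [-0.476, -0.634, 0.046, 0, 0, -0.26], [-0.476, -0.634, 0.091, 0, 0, -0.26], [-0.476, -0.634, 0.091, 0, 0, -0.26]],
  ],
  jaw=0,
)

```text
clock: 3.22
eef_pos: [648.6, 87.3, 136.8]
tool_rot: [3.134, 0.004, -0.909]
force: [0.3, 0.0, 0.8]
width: -0.1
```

Run:
```python
from h import *
for c in ['top','scene']:
    im=get_image(c)
    a=im['color'][120:270,180:380] if c=='top' else im['color'][120:270,270:470]
    cv2.imwrite('pics/b_%s.png'%c,cv2.resize(a,None,fx=4,fy=4,interpolation=cv2.INTER_CUBIC))
s=ctrl.read_state(); print(s['clock'],s['eef_pos'],s['tool_rot'],s['force'],s['width'])
print(proj('scene',s['eef_pos']))
```

```text
3.325 [652.36507849  87.75390702 141.36384453] [-3.14049119e+00 -6.13911394e-04 -9.09321131e-01] [ 0.40178874 -0.17019254  0.43295785] 0.06986909984588327
[376.78695139 187.06292999]
```

View pics/b_scene.png

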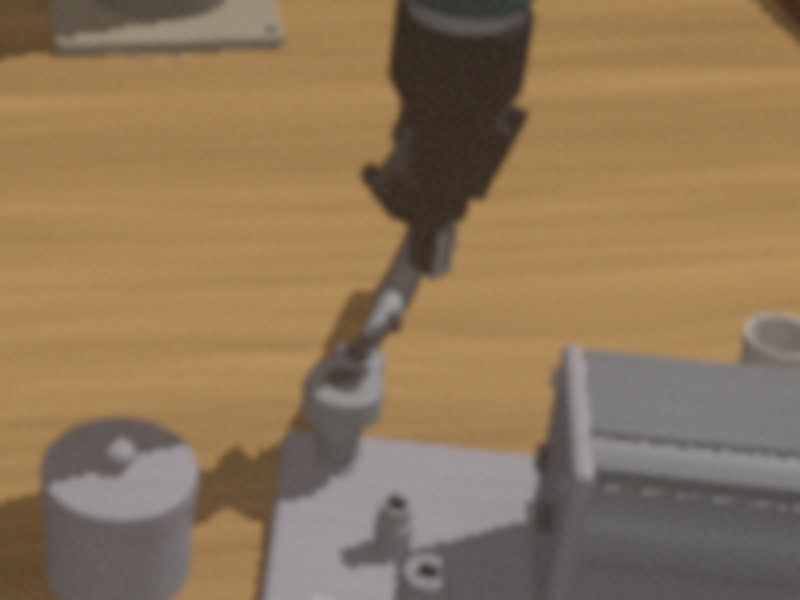

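View pics/b_top.png

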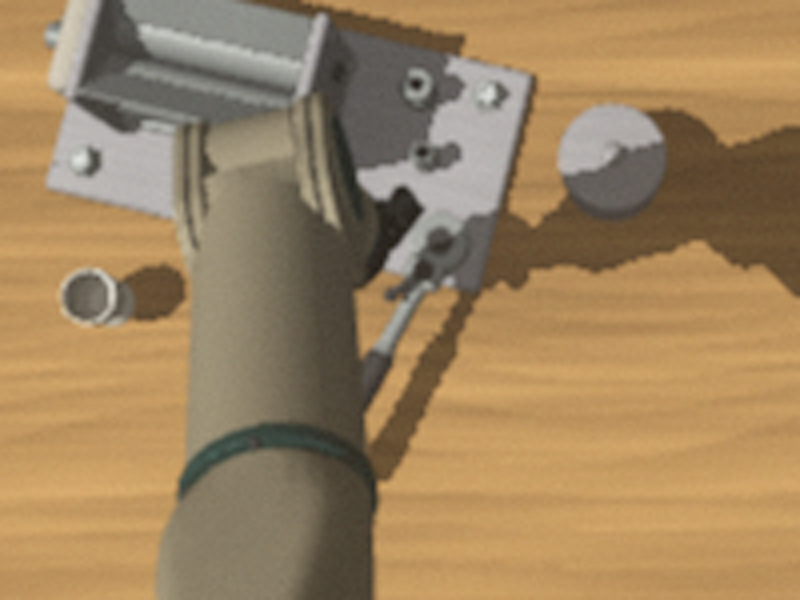

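Run:
```python
from h import *
y=-0.909
A=[651,88,140,y]; B=[651,88,83,y]; C=[651-.788*8,88-.616*8,83,y]
t=line(A,B,3)+[B]+line(B,C,2)+arc(C,[650.2,49.4],np.radians(58),10)
print(rows(A,t)); print(t[-1])
```

```text
[[-0.0, -0.0, 0.019, 0.0, 0.0, 0.0], [-0.0, -0.0, 0.038, 0.0, 0.0, 0.0], [-0.0, -0.0, 0.057, 0.0, 0.0, 0.0], [-0.0, -0.0, 0.057, 0.0, 0.0, 0.0], [0.0, 0.004, 0.057, 0.0, 0.0, 0.0], [0.0, 0.008, 0.057, 0.0, 0.0, 0.0], [-0.001, 0.011, 0.057, 0.0, 0.0, -0.1], [-0.003, 0.014, 0.057, 0.0, 0.0, -0.2], [-0.004, 0.018, 0.057, 0.0, 0.0, -0.3], [-0.004, 0.021, 0.057, 0.0, 0.0, -0.4], [-0.004, 0.025, 0.057, 0.0, 0.0, -0.51], [-0.004, 0.028, 0.057, 0.0, 0.0, -0.61], [-0.003, 0.031, 0.057, 0.0, 0.0, -0.71], [-0.003, 0.035, 0.057, 0.0, 0.0, -0.81], [-0.001, 0.038, 0.057, 0.0, 0.0, -0.91], [0.0, 0.041, 0.057, 0.0, 0.0, -1.01]]
[np.float64(618.7278488758813), np.float64(62.57578474401549), 83, np.float64(0.10329096615671118)]
```

Request:
move_arm(
  moves=[
    [[0, 0, 0.02, 0, 0, 0], [0, 0, 0.045, 0, 0, 0], [0, 0, 0.057, 0, 0, 0], [0, 0, 0.057, 0, 0, 0]],
  ],
)

```text
clock: 3.82
eef_pos: [652.2, 87.8, 84.2]
tool_rot: [-3.141, -0.0, -0.909]
force: [0.6, -0.7, -0.0]
width: -0.1
```

No contact on descent. Now the push about the pivot.

Request:
move_arm(
  moves=[
    [[0, 0.004, 0, 0, 0, 0], [0, 0.008, 0, 0, 0, 0], [-0.001, 0.011, 0, 0, 0, -0.1], [-0.003, 0.014, 0, 0, 0, -0.2], [-0.004, 0.018, 0, 0, 0, -0.3], [-0.004, 0.021, 0, 0, 0, -0.4], [-0.004, 0.025, 0, 0, 0, -0.51], [-0.004, 0.028, 0, 0, 0, -0.61], [-0.003, 0.031, 0, 0, 0, -0.71], [-0.003, 0.035, 0, 0, 0, -0.81], [-0.001, 0.038, 0, 0, 0, -0.91], [0, 0.041, 0, 0, 0, -1.01], [0, 0.041, 0, 0, 0, -1.01]],
  ],
)

```text
clock: 5.45
eef_pos: [619.0, 63.1, 83.9]
tool_rot: [-3.141, -0.0, 0.1]
force: [-1.1, 2.4, 2.5]
width: 0.2
```

Run:
```python
from h import *
for c in ['top','scene']:
    im=get_image(c)
    a=im['color'][120:270,180:380] if c=='top' else im['color'][120:270,270:470]
    cv2.imwrite('pics/c_%s.png'%c,cv2.resize(a,None,fx=4,fy=4,interpolation=cv2.INTER_CUBIC))
s=ctrl.read_state(); print(s['clock'],s['eef_pos'],s['tool_rot'],s['force'],s['width'])
```

```text
5.55 [619.13336158  63.07450858  83.77651765] [-3.14103589e+00 -2.20246721e-04  9.93296407e-02] [-0.94659335  2.67936935  2.45535884] -0.010661059948809124
```

View pics/c_scene.png

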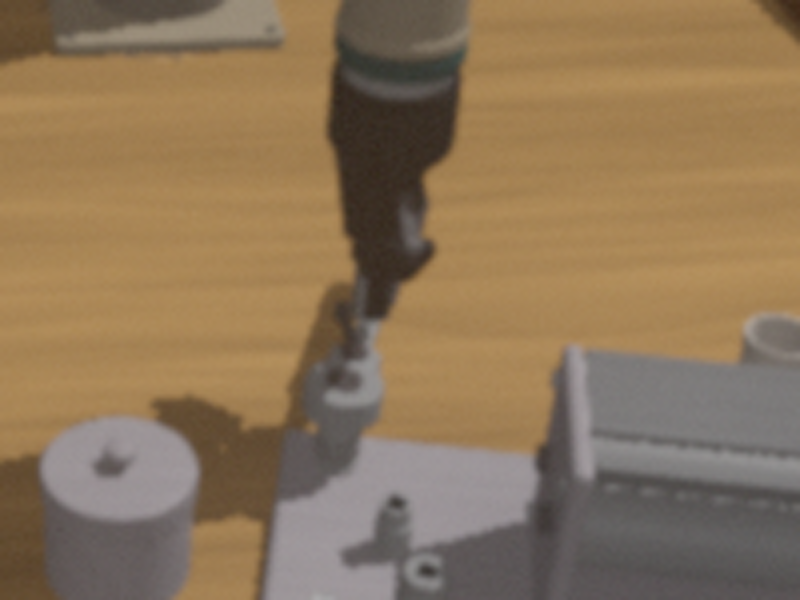

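View pics/c_top.png

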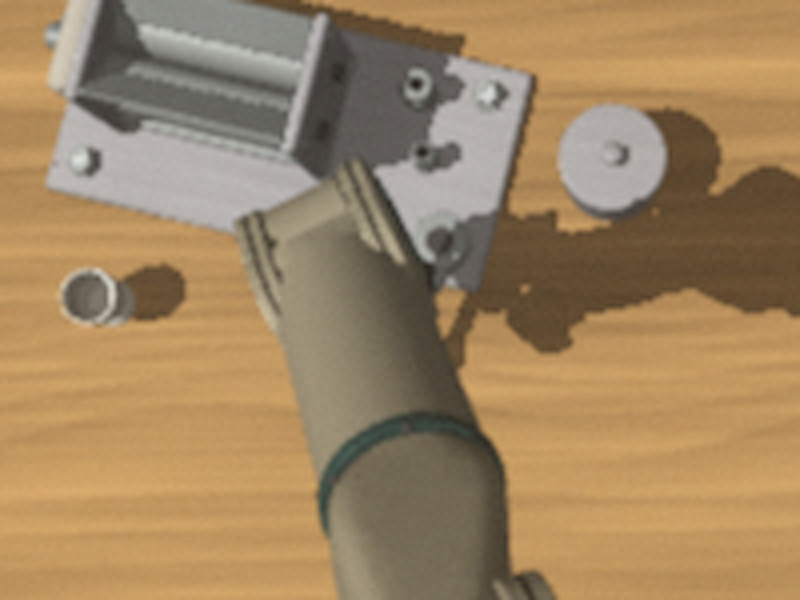

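Request:
move_arm(
  moves=[
    [[0, 0.003, 0, 0, 0, -0.04], [0, 0.006, 0, 0, 0, -0.08], [0, 0.009, 0, 0, 0, -0.12], [0, 0.009, 0, 0, 0, -0.12]],
  ],
)

```text
clock: 6.05
eef_pos: [620.8, 52.6, 83.3]
tool_rot: [3.141, -0.001, 0.22]
force: [-0.5, 3.1, 0.6]
width: -0.1
```

Request:
move_arm(
  moves=[
    [[0, -0.008, 0, 0, 0, 0], [0, -0.01, -0.05, 0, 0, 0], [0, -0.06, -0.1, 0, 0, 0], [0, -0.12, -0.1, 0, 0, 0], [0, -0.18, -0.1, 0, 0, 0], [0, -0.18, -0.1, 0, 0, 0]],
  ],
  jaw=1,
)

```text
clock: 6.8
eef_pos: [577.9, 236.7, 184.0]
tool_rot: [-3.138, -0.0, 0.231]
force: [0.8, 0.1, -0.8]
width: 85.4
```

Run:
```python
from h import *
for c in ['top','scene']:
    im=get_image(c)
    a=im['color'][120:270,180:380] if c=='top' else im['color'][120:270,270:470]
    cv2.imwrite('pics/d_%s.png'%c,cv2.resize(a,None,fx=4,fy=4,interpolation=cv2.INTER_CUBIC))
    for t in ['ratchet_head','handle_grip','lever_pivot','lever_tip','socket_rim']:
        print(c,t,[(np.round(d['uv'],1).tolist(),round(d['score'],2)) for d in models.place_of(c,t)][:2])
s=ctrl.read_state(); print(s['clock'],s['eef_pos'],s['tool_rot'],s['force'],s['width'])
```

```text
top ratchet_head [([285.1, 179.5], 0.63)]
top handle_grip [([278.2, 227.7], 0.66)]
top lever_pivot [([288.4, 187.4], 0.73)]
top lever_tip [([291.3, 197.8], 0.6)]
top socket_rim []
scene ratchet_head [([355.7, 218.5], 0.88)]
scene handle_grip [([357.1, 183.2], 0.6), ([356.2, 205.4], 0.4)]
scene lever_pivot [([352.9, 206.0], 0.87)]
scene lever_tip [([354.0, 198.6], 0.54)]
scene socket_rim [([353.2, 225.0], 0.59)]
7.4 [580.88725317 228.73022293 183.30748594] [3.14148420e+00 3.42305164e-06 2.20140772e-01] [-0.64737366 -0.59568364  0.4389455 ] 85.78292083025003
```

View pics/d_scene.png

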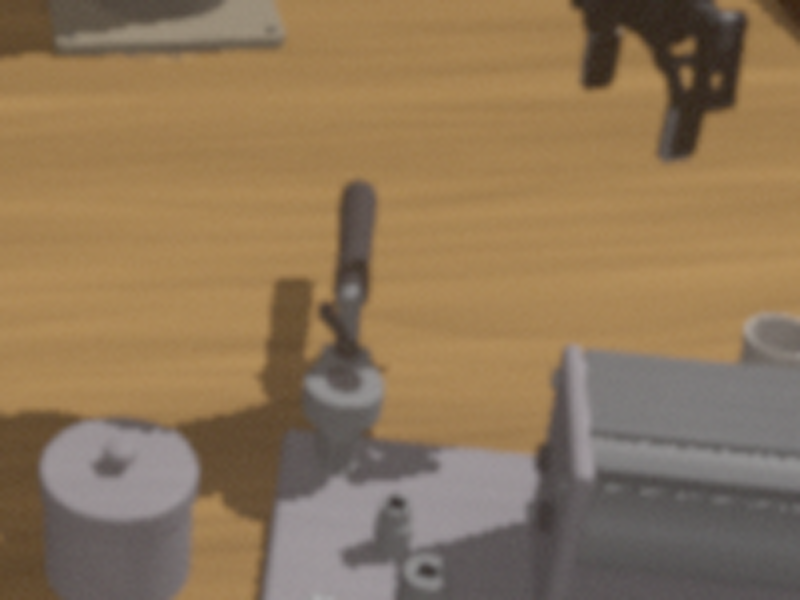

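View pics/d_top.png

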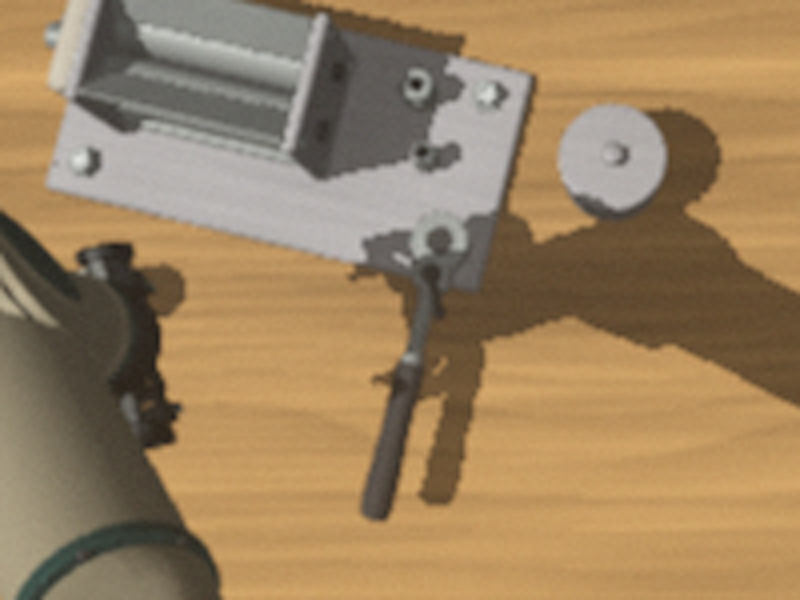

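Run:
```python
from h import *
np.set_printoptions(precision=1,suppress=True)
z=lambda u,v:(180+u/4,120+v/4)
s=lambda u,v:(270+u/4,120+v/4)
c=np.array([675,36.5])
g=atz('top',z(376,513),66);g2=atz('scene',s(358,190),66)
for q in (g,g2): d=q[:2]-c; a=np.degrees(np.arctan2(d[1],d[0]));print(q,a,np.hypot(*d))
a=np.radians(a)
for aa in (167,169,171):
  h=np.array([np.cos(np.radians(aa)),np.sin(np.radians(aa))]); pv=c+28*h
  for t in (atz('top',z(440,313),86),atz('scene',s(327,310),86),atz('top',(291.3,197.8),86)):
    d=t[:2]-pv; print(aa,t,np.degrees(np.arctan2(d[1],d[0]))%360-aa,np.hypot(*d))
```

```text
[448.7  90.6  66. ] 166.54756496710726 232.72840886690503
[446.1  94.5  66. ] 165.78978042503297 236.12053473951028
167 [611.7  35.   86. ] 25.15845239374022 36.89449959394888
167 [614.8  38.4  86. ] 20.682851720861663 33.175040908067835
167 [613.1  30.8  86. ] 32.16890966525844 36.67498375820603
169 [611.7  35.   86. ] 21.758718719017992 36.5054071867087
169 [614.8  38.4  86. ] 17.078036682634064 32.858749749968304
169 [613.1  30.8  86. ] 28.84443388387436 36.17881767757564
171 [611.7  35.   86. ] 18.310925965761783 36.170554180656
171 [614.8  38.4  86. ] 13.427372946533154 32.60160901045728
171 [613.1  30.8  86. ] 25.45863140414403 35.732782846187845
```

Run:
```python
from h import *
# commanded: previous cmd chain
y0=0.22
st=[580.9,228.9,183.2,y0]
yg=np.radians(76.3)
A=[514.7,75.6,130,yg];B=[514.7,75.6,47,yg]
t=line(st,A,8)+line(A,B,4)+[B]
print(rows(st,t)); print(ctrl.read_state()['eef_pos'],ctrl.read_state()['qpos'])
```

```text
[[-0.012, 0.017, 0.007, 0.0, 0.0, -0.14], [-0.025, 0.034, 0.013, 0.0, 0.0, -0.28], [-0.037, 0.051, 0.02, 0.0, 0.0, -0.42], [-0.049, 0.068, 0.027, 0.0, 0.0, -0.56], [-0.061, 0.084, 0.033, 0.0, 0.0, -0.69], [-0.074, 0.101, 0.04, -0.0, 0.0, -0.83], [-0.086, 0.118, 0.047, 0.0, 0.0, -0.97], [-0.098, 0.135, 0.053, 0.0, 0.0, -1.11], [-0.098, 0.135, 0.074, 0.0, 0.0, -1.11], [-0.098, 0.135, 0.095, 0.0, 0.0, -1.11], [-0.098, 0.135, 0.115, 0.0, 0.0, -1.11], [-0.098, 0.135, 0.136, 0.0, 0.0, -1.11], [-0.098, 0.135, 0.136, 0.0, 0.0, -1.11]]
[580.88725317 228.73022293 183.30748594] [-0.17164484  0.67166798 -0.41235349  1.6350072   0.32331807  0.90314448
 -0.48597294]
```

Request:
move_arm(
  moves=[
    [[-0.012, 0.017, 0.007, 0, 0, -0.14], [-0.025, 0.034, 0.013, 0, 0, -0.28], [-0.037, 0.051, 0.02, 0, 0, -0.42], [-0.049, 0.068, 0.027, 0, 0, -0.56], [-0.061, 0.084, 0.033, 0, 0, -0.69], [-0.074, 0.101, 0.04, 0, 0, -0.83], [-0.086, 0.118, 0.047, 0, 0, -0.97], [-0.098, 0.135, 0.053, 0, 0, -1.11], [-0.098, 0.135, 0.074, 0, 0, -1.11], [-0.098, 0.135, 0.095, 0, 0, -1.11], [-0.098, 0.135, 0.115, 0, 0, -1.11], [-0.098, 0.135, 0.136, 0, 0, -1.11], [-0.098, 0.135, 0.136, 0, 0, -1.11]],
  ],
  jaw=1,
)

```text
clock: 9.02
eef_pos: [513.8, 75.7, 46.3]
tool_rot: [-3.139, 0.001, 1.331]
force: [-0.4, 0.2, -0.1]
width: 85.4
```

Run:
```python
from h import *
for c in ['scene']:
    im=get_image(c)
    a=im['color'][120:270,270:470]
    cv2.imwrite('pics/e_%s.png'%c,cv2.resize(a,None,fx=4,fy=4,interpolation=cv2.INTER_CUBIC))
s=ctrl.read_state(); print(s['clock'],s['eef_pos'],s['tool_rot'],s['force'],s['width'],s['qpos'])
```

```text
9.075 [514.50527125  76.03764392  47.16926063] [-3.14083962e+00  3.78951967e-04  1.33105450e+00] [-0.47553258 -0.0073388   1.16387358] 85.5746273283781 [ 0.15930381  0.79733069 -0.5543214   2.00792595  0.78597454  0.56128922
  0.37874865]
```

View pics/e_scene.png

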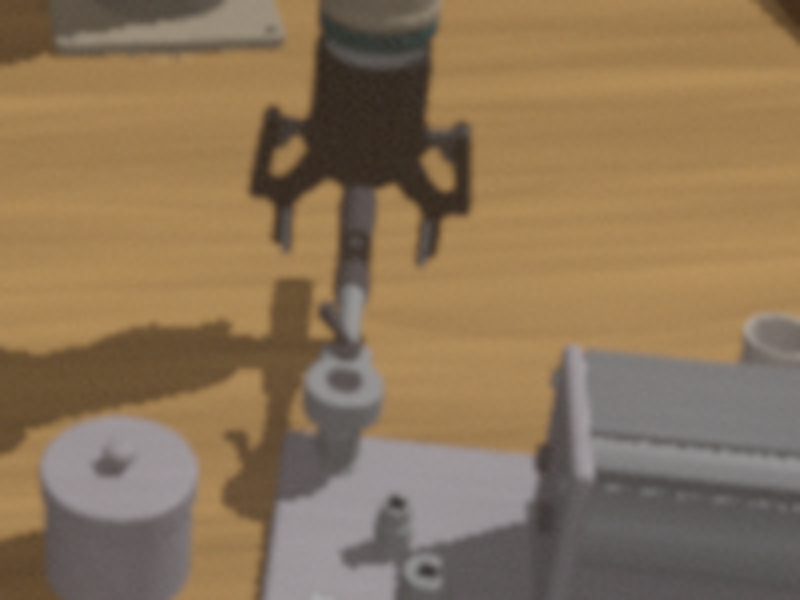

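Request:
move_arm(
  moves=[
    [[0, 0, 0, 0, 0, 0], [0, 0, 0, 0, 0, 0], [0, 0, 0, 0, 0, 0], [0, 0, 0, 0, 0, 0], [0, 0, 0, 0, 0, 0]],
  ],
  jaw=0,
)

```text
clock: 9.7
eef_pos: [515.0, 76.1, 47.9]
tool_rot: [3.141, -0.0, 1.331]
force: [-0.1, -0.4, 5.1]
width: 22.6
```

Run:
```python
from h import *
s=ctrl.read_state(); print(s['clock'],s['eef_pos'],s['tool_rot'],s['force'],s['torque'],s['width'])
st=[514.7,75.6,47,1.33]
t=arc(st,[675,36.5],np.radians(60),12)
print(rows(st,t),t[-1])
```

```text
9.7 [514.97215966  76.0969365   47.91121081] [ 3.14074394e+00 -1.02049261e-04  1.33075570e+00] [-0.09201375 -0.3616198   5.09600531] [-0.07395795  0.20872167 -0.03379886] 22.647394283716928
[[-0.014, 0.001, 0.0, 0.0, 0.0, -0.09], [-0.029, 0.003, 0.0, 0.0, 0.0, -0.17], [-0.043, 0.006, 0.0, 0.0, 0.0, -0.26], [-0.056, 0.01, 0.0, 0.0, 0.0, -0.35], [-0.07, 0.016, 0.0, -0.0, 0.0, -0.44], [-0.082, 0.022, 0.0, 0.0, 0.0, -0.52], [-0.095, 0.03, 0.0, 0.0, 0.0, -0.61], [-0.106, 0.039, 0.0, -0.0, 0.0, -0.7], [-0.117, 0.049, 0.0, 0.0, 0.0, -0.79], [-0.126, 0.059, 0.0, 0.0, 0.0, -0.87], [-0.135, 0.071, 0.0, 0.0, 0.0, -0.96], [-0.143, 0.083, 0.0, 0.0, 0.0, -1.05]] [np.float64(560.9884067120284), np.float64(-82.77387222664548), 47, np.float64(2.3771975511965975)]
```

Request:
move_arm(
  moves=[
    [[-0.014, 0.001, 0, 0, 0, -0.09], [-0.029, 0.003, 0, 0, 0, -0.17], [-0.043, 0.006, 0, 0, 0, -0.26], [-0.056, 0.01, 0, 0, 0, -0.35]],
  ],
)

```text
clock: 10.2
eef_pos: [511.0, 19.3, 47.9]
tool_rot: [3.141, -0.0, 1.684]
force: [-0.3, -0.0, 5.0]
width: 22.2
```

Run:
```python
from h import *
st=[514.7,75.6,47,1.33]
t=arc(st,[675,36.5],np.radians(60),12)
print(t[3],rows(t[3],t[4:]))
s=ctrl.read_state(); print(s['eef_pos'],s['force'],s['torque'],s['qpos'])
```

```text
[np.float64(510.99428528398533), np.float64(18.41615249762434), 47, np.float64(1.679065850398866)] [[-0.014, 0.001, 0.0, -0.0, 0.0, -0.09], [-0.029, 0.003, 0.0, -0.0, 0.0, -0.17], [-0.043, 0.006, 0.0, -0.0, 0.0, -0.26], [-0.056, 0.01, 0.0, -0.0, 0.0, -0.35], [-0.07, 0.016, 0.0, 0.0, 0.0, -0.44], [-0.082, 0.022, 0.0, 0.0, 0.0, -0.52], [-0.095, 0.03, 0.0, 0.0, 0.0, -0.61], [-0.106, 0.039, 0.0, 0.0, 0.0, -0.7]]
[511.0361329   19.25677465  47.92220219] [-3.05784064e-01 -1.00606391e-04  4.95867371e+00] [-0.02378388  0.16342354 -0.21348305] [ 0.32604369  0.81404629 -0.64677449  2.03072804  0.88660656  0.60075959
  0.74077033]
```

Request:
move_arm(
  moves=[
    [[-0.014, 0.001, 0, 0, 0, -0.09], [-0.029, 0.003, 0, 0, 0, -0.17], [-0.043, 0.006, 0, 0, 0, -0.26], [-0.056, 0.01, 0, 0, 0, -0.35], [-0.07, 0.016, 0, 0, 0, -0.44], [-0.082, 0.022, 0, 0, 0, -0.52], [-0.095, 0.03, 0, 0, 0, -0.61], [-0.106, 0.039, 0, 0, 0, -0.7], [-0.106, 0.039, 0, 0, 0, -0.7]],
  ],
)

```text
clock: 11.32
eef_pos: [561.8, -83.1, 47.9]
tool_rot: [-3.141, 0.001, 2.381]
force: [-3.2, -0.5, 8.0]
width: 22.6
```

Run:
```python
from h import *
for c in ['top','scene']:
    im=get_image(c)
    a=im['color'][120:270,180:380] if c=='top' else im['color'][120:270,270:470]
    cv2.imwrite('pics/f_%s.png'%c,cv2.resize(a,None,fx=4,fy=4,interpolation=cv2.INTER_CUBIC))
s=ctrl.read_state(); print(s['clock'],s['eef_pos'],s['tool_rot'],s['force'],s['torque'],s['width'],s['qpos'])
st=[561,-82.8,47,2.379]
t=arc(st,[675,36.5],np.radians(-117),20)
for i in (0,7,14):
  print(rows(st if i==0 else t[i-1],t[i:i+7]))
```

```text
11.425 [561.38980916 -82.69598167  47.93955155] [-3.14034892e+00  9.46350805e-04  2.38067765e+00] [-1.64926331 -1.89527843  6.48717653] [-0.2640049   0.4276135   0.16646626] 22.20942481926499 [ 0.6019244   0.9308425  -0.84387672  1.8738847   0.97126143  0.81465009
  1.60384598]
[[0.017, 0.001, 0.0, 0.0, -0.0, 0.1], [0.033, 0.003, 0.0, 0.0, -0.0, 0.2], [0.05, 0.008, 0.0, 0.0, -0.0, 0.31], [0.066, 0.014, 0.0, 0.0, -0.0, 0.41], [0.081, 0.021, 0.0, 0.0, -0.0, 0.51], [0.095, 0.03, 0.0, 0.0, -0.0, 0.61], [0.108, 0.04, 0.0, 0.0, -0.0, 0.71]]
[[0.017, 0.001, 0.0, 0.0, -0.0, 0.1], [0.033, 0.003, 0.0, 0.0, -0.0, 0.2], [0.05, 0.008, 0.0, 0.0, -0.0, 0.31], [0.066, 0.014, 0.0, 0.0, -0.0, 0.41], [0.081, 0.021, 0.0, 0.0, -0.0, 0.51], [0.095, 0.03, 0.0, 0.0, -0.0, 0.61], [0.108, 0.04, 0.0, 0.0, -0.0, 0.71]]
[[0.017, 0.001, 0.0, 0.0, -0.0, 0.1], [0.033, 0.003, 0.0, 0.0, -0.0, 0.2], [0.05, 0.008, 0.0, 0.0, -0.0, 0.31], [0.066, 0.014, 0.0, 0.0, -0.0, 0.41], [0.081, 0.021, 0.0, 0.0, -0.0, 0.51], [0.095, 0.03, 0.0, -0.0, -0.0, 0.61]]
```

View pics/f_scene.png

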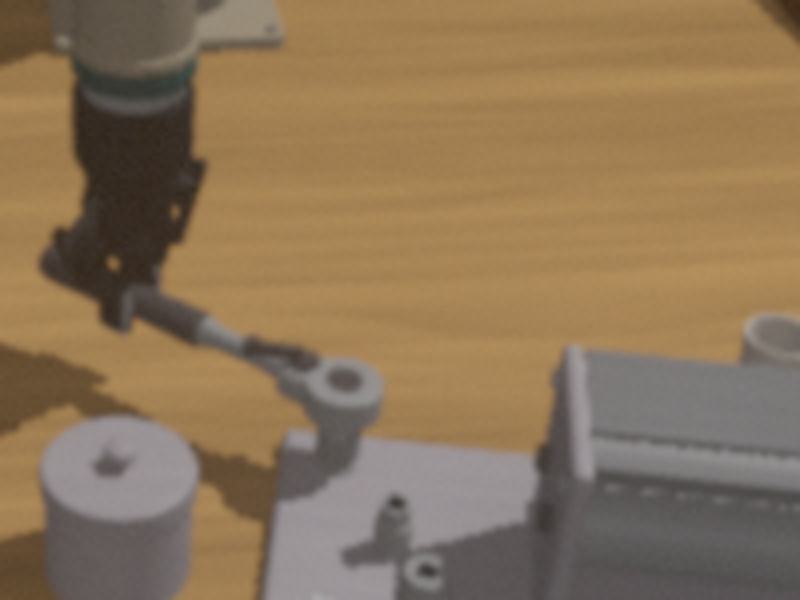

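View pics/f_top.png

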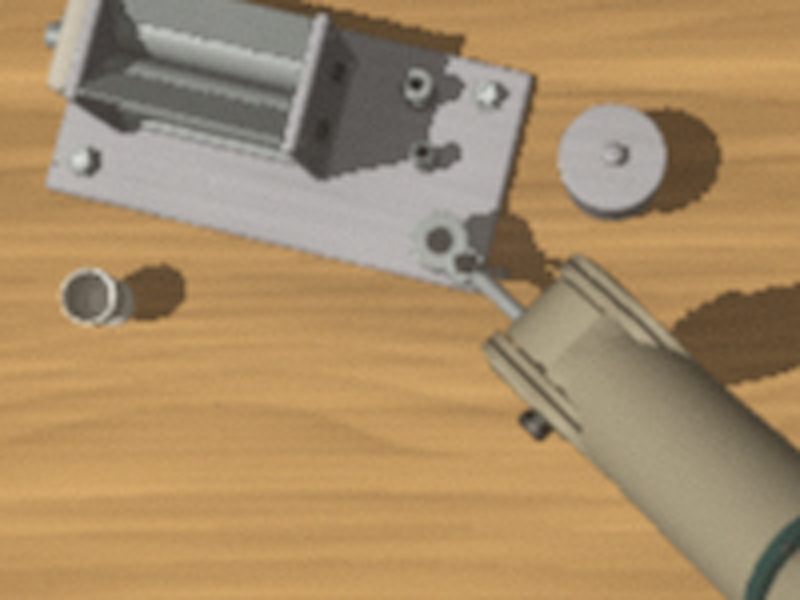

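Request:
move_arm(
  moves=[
    [[0.017, 0.001, 0, 0, 0, 0.1], [0.033, 0.003, 0, 0, 0, 0.2], [0.05, 0.008, 0, 0, 0, 0.31], [0.066, 0.014, 0, 0, 0, 0.41], [0.081, 0.021, 0, 0, 0, 0.51], [0.095, 0.03, 0, 0, 0, 0.61], [0.108, 0.04, 0, 0, 0, 0.71]],
  ],
)

```text
clock: 12.3
eef_pos: [511.1, 18.7, 47.9]
tool_rot: [-3.142, 0.006, 1.668]
force: [1.2, -7.7, 6.4]
width: 22.3
```

Request:
move_arm(
  moves=[
    [[0.017, 0.001, 0, 0, 0, 0.1], [0.033, 0.003, 0, 0, 0, 0.2], [0.05, 0.008, 0, 0, 0, 0.31], [0.066, 0.014, 0, 0, 0, 0.41]],
  ],
)

```text
clock: 12.8
eef_pos: [517.7, 85.8, 47.9]
tool_rot: [3.141, 0.006, 1.258]
force: [-1.2, -8.0, 10.2]
width: 22.3
```

Run:
```python
from h import *
s=ctrl.read_state(); p=s['eef_pos']; print(p,s['force'],s['torque'],s['tool_rot'])
d=p[:2]-[675,36.5]; a=np.degrees(np.arctan2(d[1],d[0])); print(a,np.hypot(*d),'ratchet',np.radians(165.6-a%360))
st=[561,-82.8,47,2.379]
t=arc(st,[675,36.5],np.radians(-64.35),11)
print(t[-1])
```

```text
[517.68888736  85.78533055  47.9021545 ] [-1.24797471 -7.97703487 10.17910976] [-1.35525353  0.28141409  0.38178595] [3.14068931 0.00627781 1.2575896 ]
162.60430619134294 164.85093256687017 ratchet 0.05228472034267456
[np.float64(518.1089302351819), np.float64(87.62418437541061), 47, np.float64(1.255880626341649)]
```

Request:
move_arm(
  moves=[
    [[0.0082, 0.0002, 0, 0, 0, 0.05], [0.0165, 0.0008, 0, 0, 0, 0.1]],
  ],
)

```text
clock: 13.05
eef_pos: [523.3, 101.0, 47.9]
tool_rot: [3.14, 0.006, 1.159]
force: [-2.9, -7.3, 10.5]
width: 22.3
```

Request:
move_arm(
  moves=[
    [[0.0082, 0.0002, 0, 0, 0, 0.05]],
  ],
)

```text
clock: 13.18
eef_pos: [526.7, 108.5, 47.9]
tool_rot: [3.14, 0.006, 1.109]
force: [-1.6, -6.9, 10.5]
width: 22.2
```

Request:
move_arm(
  moves=[
    [[0.0082, 0.0002, 0, 0, 0, 0.05]],
  ],
)

```text
clock: 13.3
eef_pos: [530.4, 115.7, 47.9]
tool_rot: [3.14, 0.006, 1.059]
force: [-2.8, -7.0, 9.7]
width: 21.9
```

Request:
move_arm(
  moves=[
    [[0.0082, 0.0002, 0, 0, 0, 0.05]],
  ],
)

```text
clock: 13.42
eef_pos: [534.6, 122.8, 47.9]
tool_rot: [3.14, 0.006, 1.009]
force: [-3.0, -6.6, 10.1]
width: 22.4
```

Request:
move_arm(
  moves=[
    [[0.0082, 0.0002, 0, 0, 0, 0.05]],
  ],
)

```text
clock: 13.55
eef_pos: [539.1, 129.6, 47.9]
tool_rot: [3.14, 0.006, 0.959]
force: [-3.1, -6.6, 10.7]
width: 22.1
```

Request:
move_arm(
  moves=[
    [[0.0082, 0.0002, 0, 0, 0, 0.05]],
  ],
)

```text
clock: 13.68
eef_pos: [543.9, 136.3, 47.9]
tool_rot: [3.139, 0.006, 0.91]
force: [-4.3, -6.9, 11.3]
width: 22.5
```

Request:
move_arm(
  moves=[
    [[0.0082, 0.0002, 0, 0, 0, 0.05]],
  ],
)

```text
clock: 13.8
eef_pos: [549.0, 142.7, 47.9]
tool_rot: [3.139, 0.006, 0.86]
force: [-4.2, -6.0, 10.4]
width: 22.4
```

Request:
move_arm(
  moves=[
    [[0.0082, 0.0002, 0, 0, 0, 0.05]],
  ],
)

```text
clock: 13.92
eef_pos: [554.5, 148.8, 47.9]
tool_rot: [3.139, 0.006, 0.81]
force: [-3.3, -6.8, 11.3]
width: 22.4
```

Request:
move_arm(
  moves=[
    [[0.0082, 0.0002, 0, 0, 0, 0.05]],
  ],
)

```text
clock: 14.05
eef_pos: [560.2, 154.6, 47.9]
tool_rot: [3.139, 0.006, 0.76]
force: [-3.8, -6.6, 10.2]
width: 22.2
```

Request:
move_arm(
  moves=[
    [[0.0082, 0.0002, 0, 0, 0, 0.05]],
  ],
)

```text
clock: 14.18
eef_pos: [565.2, 159.2, 47.9]
tool_rot: [3.139, 0.009, 0.71]
force: [-7.9, -8.8, 15.5]
width: 22.5
```

Request:
move_arm(
  moves=[
    [[0.004, 0, 0, 0, 0, 0.025]],
  ],
)

```text
clock: 14.3
eef_pos: [571.4, 164.6, 48.0]
tool_rot: [3.139, -0.0, 0.684]
force: [1.5, -3.5, 5.4]
width: 22.4
```

Request:
move_arm(
  moves=[
    [[0.003, 0, 0, 0, 0, 0.018], [0.003, 0, 0, 0, 0, 0.018]],
  ],
)

```text
clock: 14.55
eef_pos: [574.2, 166.8, 48.0]
tool_rot: [3.14, -0.001, 0.666]
force: [1.1, -2.7, 5.0]
width: 22.2
```

Run:
```python
from h import *
for c in ['top','scene']:
    im=get_image(c)
    a=im['color'][120:270,180:380] if c=='top' else im['color'][120:270,270:470]
    cv2.imwrite('pics/g_%s.png'%c,cv2.resize(a,None,fx=4,fy=4,interpolation=cv2.INTER_CUBIC))
s=ctrl.read_state(); p=s['eef_pos']; print(p,s['force'],s['torque'],s['tool_rot'])
d=p[:2]-[675,36.5]; a=np.degrees(np.arctan2(d[1],d[0])); print(a,np.hypot(*d),'ratchet',np.radians(165.6-a%360))
```

```text
[574.15405973 166.74268427  47.97122934] [ 1.08791013 -3.42854921  5.28817746] [-0.66579459 -0.36350161 -0.25732865] [ 3.13968117e+00 -1.28114792e-03  6.65776938e-01]
127.75035187592556 164.72115976235506 ratchet 0.6606009804863942
```

View pics/g_scene.png

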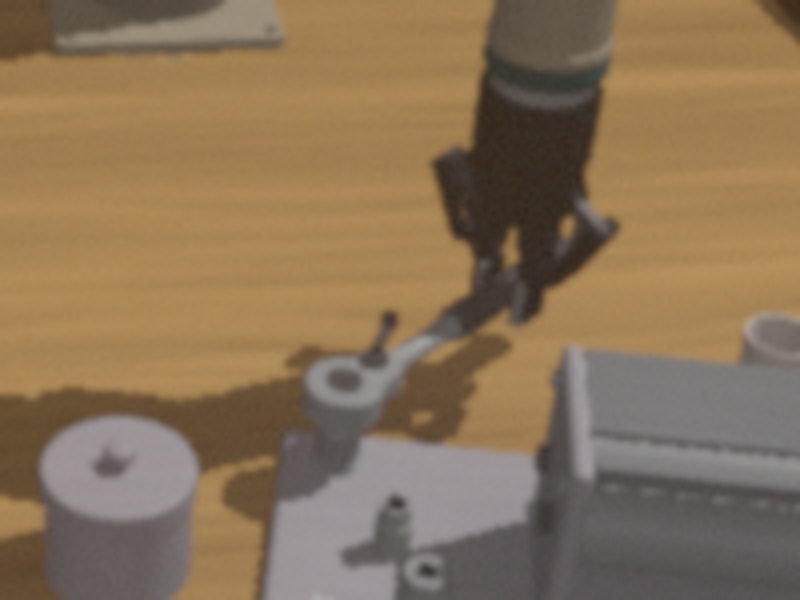

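View pics/g_top.png

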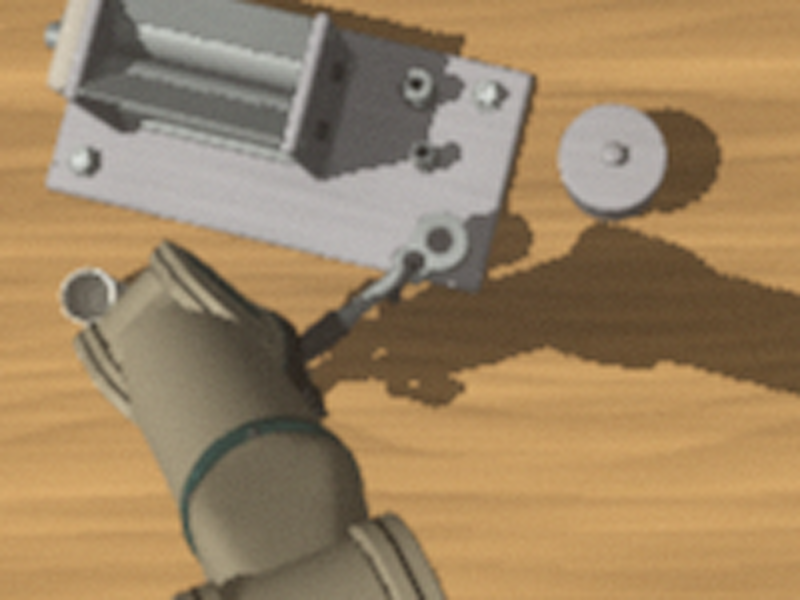

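Request:
move_arm(
  moves=[
    [[-0.0148, 0.0007, 0, 0, 0, -0.09], [-0.0295, 0.0027, 0, 0, 0, -0.18], [-0.044, 0.006, 0, 0, 0, -0.27], [-0.0581, 0.0106, 0, 0, 0, -0.36], [-0.0718, 0.0164, 0, 0, 0, -0.45], [-0.0849, 0.0235, 0, 0, 0, -0.54], [-0.0972, 0.0317, 0, 0, 0, -0.63], [-0.0972, 0.0317, 0, 0, 0, -0.63]],
  ],
)

```text
clock: 15.65
eef_pos: [516.5, 81.9, 47.9]
tool_rot: [3.141, -0.001, 1.297]
force: [0.8, -1.0, 5.2]
width: 22.2
```

Request:
move_arm(
  moves=[
    [[0.0082, 0.0002, 0, 0, 0, 0.05]],
  ],
)

```text
clock: 15.78
eef_pos: [519.1, 90.1, 47.9]
tool_rot: [3.141, -0.001, 1.245]
force: [1.0, -1.9, 5.6]
width: 22.5
```

Request:
move_arm(
  moves=[
    [[0.0082, 0.0002, 0, 0, 0, 0.05]],
  ],
)

```text
clock: 15.9
eef_pos: [521.8, 97.4, 47.9]
tool_rot: [3.14, 0.001, 1.195]
force: [-0.5, -5.3, 10.0]
width: 22.1
```

Request:
move_arm(
  moves=[
    [[0.005, 0.0001, 0, 0, 0, 0.03]],
  ],
)

```text
clock: 16.02
eef_pos: [523.4, 101.2, 47.9]
tool_rot: [3.14, 0.003, 1.166]
force: [-1.1, -5.9, 11.9]
width: 22.0
```

Request:
move_arm(
  moves=[
    [[0.003, 0, 0, 0, 0, 0.018]],
  ],
)

```text
clock: 16.15
eef_pos: [524.3, 103.4, 47.9]
tool_rot: [3.14, 0.004, 1.148]
force: [-1.9, -7.6, 11.4]
width: 22.5
```

Request:
move_arm(
  moves=[
    [[0.003, 0, 0, 0, 0, 0.018]],
  ],
)

```text
clock: 16.27
eef_pos: [525.4, 105.7, 47.9]
tool_rot: [3.14, 0.005, 1.131]
force: [-1.9, -7.0, 12.3]
width: 22.2
```

Request:
move_arm(
  moves=[
    [[0.003, 0, 0, 0, 0, 0.018]],
  ],
)

```text
clock: 16.4
eef_pos: [526.5, 107.9, 47.9]
tool_rot: [3.14, 0.005, 1.113]
force: [-1.6, -8.0, 12.2]
width: 22.0
```

Request:
move_arm(
  moves=[
    [[0.004, 0, 0, 0, 0, 0.025]],
  ],
)

```text
clock: 16.52
eef_pos: [527.9, 111.0, 47.9]
tool_rot: [3.14, 0.006, 1.088]
force: [-3.0, -8.5, 13.5]
width: 22.3
```

Request:
move_arm(
  moves=[
    [[0.004, 0, 0, 0, 0, 0.025]],
  ],
)

```text
clock: 16.65
eef_pos: [529.5, 114.0, 47.9]
tool_rot: [3.14, 0.008, 1.063]
force: [-3.5, -9.5, 15.2]
width: 22.1
```

Request:
move_arm(
  moves=[
    [[0.004, 0, 0, 0, 0, 0.025]],
  ],
)

```text
clock: 16.77
eef_pos: [533.6, 121.2, 48.0]
tool_rot: [3.14, -0.001, 1.037]
force: [1.0, -3.5, 6.1]
width: 22.1
```

Request:
move_arm(
  moves=[
    [[0.004, 0, 0, 0, 0, 0.025]],
  ],
)

```text
clock: 16.9
eef_pos: [535.8, 124.7, 47.9]
tool_rot: [3.14, -0.001, 1.011]
force: [2.0, -3.6, 6.2]
width: 22.4
```

Request:
move_arm(
  moves=[
    [[0, 0, 0, 0, 0, 0], [0, 0, 0, 0, 0, 0], [0, 0, 0, 0, 0, 0], [0, 0, -0.03, 0, 0, 0], [0, 0, -0.08, 0, 0, 0], [0, 0, -0.14, 0, 0, 0], [-0.05, 0, -0.15, 0, 0, 0], [-0.11, 0, -0.15, 0, 0, 0], [-0.17, 0, -0.15, 0, 0, 0], [-0.23, 0, -0.15, 0, 0, 0], [-0.25, 0, -0.15, 0, 0, 0]],
  ],
  jaw=1,
)

```text
clock: 18.27
eef_pos: [399.1, -90.3, 196.9]
tool_rot: [-3.14, 0.003, 1.009]
force: [-0.1, 1.2, -0.1]
width: 85.4
```

Run:
```python
from h import *
for c in ['top','scene']:
    im=get_image(c); save(im,'h_full_'+c)
    a=im['color'][120:270,180:380] if c=='top' else im['color'][120:270,270:470]
    cv2.imwrite('pics/h_%s.png'%c,cv2.resize(a,None,fx=4,fy=4,interpolation=cv2.INTER_CUBIC))
    for t in ['ratchet_head','handle_grip','lever_pivot','lever_tip','socket_rim']:
        print(c,t,[(np.round(d['uv'],1).tolist(),round(d['score'],2)) for d in models.place_of(c,t)][:2])
s=ctrl.read_state(); p=s['eef_pos']; print(s['clock'],p,s['force'],s['torque'],s['tool_rot'],s['qpos'])
```

```text
top ratchet_head [([286.6, 180.1], 0.62)]
top handle_grip [([264.0, 224.0], 0.62)]
top lever_pivot [([285.6, 187.1], 0.66)]
top lever_tip [([282.5, 198.7], 0.57), ([284.9, 187.9], 0.49)]
top socket_rim [([236.3, 142.4], 0.53)]
scene ratchet_head [([379.4, 275.9], 0.74), ([357.7, 217.0], 0.73)]
scene handle_grip [([378.8, 186.8], 0.8), ([378.1, 274.1], 0.18)]
scene lever_pivot [([360.1, 206.7], 0.63)]
scene lever_tip [([359.7, 196.5], 0.57), ([162.4, 194.4], 0.16)]
scene socket_rim [([357.6, 228.8], 0.59)]
18.875 [402.54255655 -86.59699058 197.2791453 ] [-0.05735775 -0.61016915  0.25710779] [-0.01734508  0.01115107 -0.00037208] [-3.14152888e+00 -2.77880984e-04  1.01519977e+00] [ 0.69049395  0.43000353 -0.7407691   2.16861465  0.45251683  0.69820612
  0.6557258 ]
```

View pics/h_scene.png

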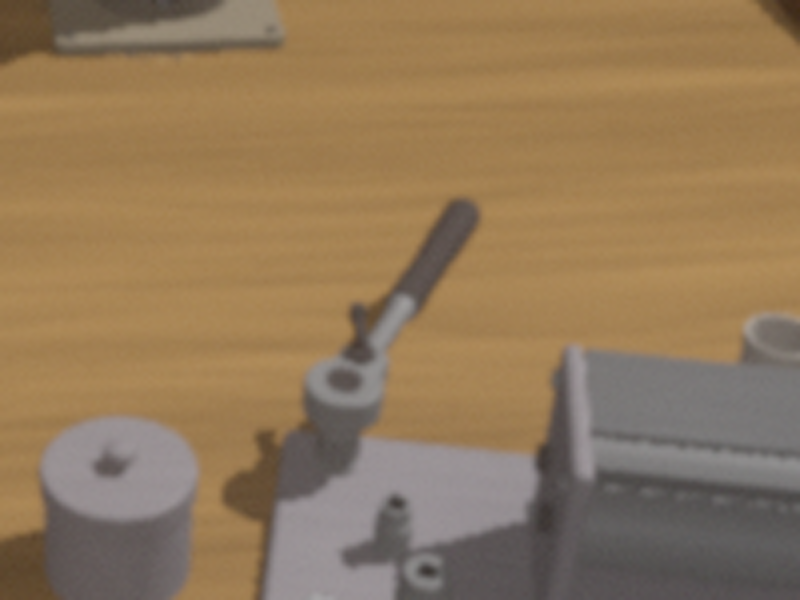

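View pics/h_top.png

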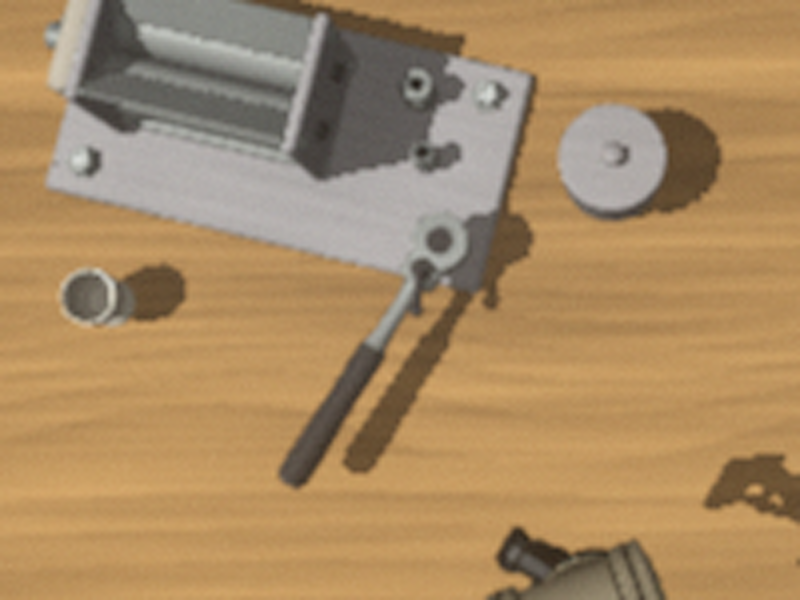

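Run:
```python
from h import *
np.set_printoptions(precision=1,suppress=True)
z=lambda u,v:(180+u/4,120+v/4)
s=lambda u,v:(270+u/4,120+v/4)
c=np.array([675,36.5])
for q in (atz('top',z(294,480),66),atz('scene',s(465,207),66)): d=q[:2]-c; print(q,np.degrees(np.arctan2(d[1],d[0])),np.hypot(*d))
# predicted pixel of tip for relative lever angles
for rel in (-26,0,15,20,26,30):
  for aa in (148.5,):
    h=np.radians(aa); l=np.radians(aa+rel)
    t=[c[0]+28*np.cos(h)+36*np.cos(l),c[1]+28*np.sin(h)+36*np.sin(l),86]
    u=proj('top',t);v=proj('scene',t); print(rel,(u-[180,120])*4,(v-[270,120])*4)
pv=[c[0]+28*np.cos(h),c[1]+28*np.sin(h),88];print('piv',(proj('top',pv)-[180,120])*4,(proj('scene',pv)-[270,120])*4)
print('head',(proj('top',[*c,78])-[180,120])*4,(proj('scene',[*c,78])-[270,120])*4)
```

```text
[476.4 158.6  66. ] 148.4173998260683 233.1433564152236
[474.2 165.8  66. ] 147.2306073191795 238.8376969552592
-26 [383.4 289.3] [399.9 322.6]
0 [397.5 302.9] [378.  312.8]
15 [407.9 307.4] [363.4 309.9]
20 [411.6 308.2] [358.4 309.4]
26 [416.2 308.9] [352.4 309.2]
30 [419.2 309. ] [348.5 309.2]
piv [419.9 265. ] [358.7 341.1]
head [438.9 237.5] [341.5 379.2]
```

Run:
```python
from h import *
print(job.finish_job()); print(ctrl.read_state()['clock'])
```

```text
the job is handed in; nothing more can be done
None
the job is handed in; nothing more can be done
```

I flipped the lever to tighten, swung the handle back about 60°, and pulled it clockwise until the bolt stopped. I then released the ratchet and handed the job in at about 19 s of the 64 s allowed.

- **Lever:** I pushed it over with the shut fingers until it carried the handle about 14° counter-clockwise. The last pictures put it about 23–26° to the tighten side (26° is its stop), with a few degrees of measuring error.
- **Back-swing:** it clicked back freely, with 2.5 N or less sideways at the grip.
- **Tightening pull:** the bolt turned steadily at about 7–8 N. At a swing of about 0.59 rad the force rose to about 12 N and the pawl jumped one tooth. I swung back and pulled again, and it jumped at about 10 N, exactly one tooth (0.35 rad) away. So the bolt did not move between the two pulls, which fits it being at its firm stop. The total swing also fits the travel it had left.
- **Not seen directly:** the socket's mark was too small to read in the pictures, so "tight" rests on the forces and angles above. I did not expect the pawl to jump at the stop.
- **Finish:** the ratchet is still on the bolt and the gripper is open and well clear. The tin, egg cup and spare sockets are where they were in the pictures. I did not compare the divider or the brush, but the gripper only passed well above their side of the board on its first move.

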